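# Release a push-fit tube with a wedge fork

### The arm

A 7-joint arm with a two-finger parallel gripper is mounted at the origin on a cart in front of the work surface, level with it; the furniture and walls round the work are solid. World frame = base frame: x ahead of the robot, y to its left, z up, the work surface at z = 0. Lengths are in m, angles in rad, forces in N, time in s.
With the tool pointing down it reaches from about 0.425 to 0.875 m from the base axis. Payload 4.7 kg.
Tool frame: the origin (TCP) lies midway between the tips of the shut fingers; the grasp point (between the pads) lies ctrl.grasp_offset behind it (ctrl.grasp_offset is the distance from the TCP to the grasp point, in m); z points along the fingers, y is the line along which they close (so a half turn about z gives the same grasp; the last joint's range is limited). The gripper opens to 87 mm and grips with 3 to 60 N. Pads are 19 mm wide; open, the fingers measure 117 mm over their backs; the gripper's body (75 mm by 190 mm) begins 51 mm behind the grasp point.
Start: joints at [1.292, 0.321, -0.07, 1.45, 0.023, 1.371, -0.057], TCP at [0.188, -0.622, 0.223] pointing down, gripper open.
Joint ranges: [-2.86, 2.86], [-0.3, 2.09], [-1.38, 1.24], [0.06, 2.45], [-1.56, 4.7], [0.09, 2.05], [-2.69, 2.69]. Speed limits (rad/s): [2.57, 2.57, 3.14, 3.14, 3.14, 3.14, 3.14].

### API

Orientations are given as a rotation vector (axis times angle).
In Python, from bench import ctrl gives the robot as it stands. The module is installed in compiled form; this text tells all that it offers.
- The arm moves only by the tool jog_arm, never from a script. Its argument "moves" is one flat list of numbers, 7 for each row, row after row: the shift along the tool's x, y, z in units of 30 cm (1.0 is 30 cm), then the turn, a rotation vector about the tool's x, y, z in units of 60 degrees (1.0 is 60 degrees), then the gripper's target within -1 to 1 (fully open at 1, half-way at 0, shut at -1). In form: [x, y, z, wx, wy, wz, fingers, x, y, z, wx, wy, wz, fingers, ...]. A call has exactly 8 rows; each row is the pose to reach, as a shift and turn from the pose commanded when the call began, along the tool's axes at that moment; what a row does not reach only later rows make up. A row lasts 1/8 s, in which the tool goes at most 62.5 mm and 10.7 degrees, less where a joint would pass 70% of its speed; a pose out of reach is approached as far as the arm can. A call with a number of a shift or a turn outside -1 to 1 is refused whole. A call with a gripper value outside its range is refused whole. The fingers move at their own pace and stop on an object; "newtons" is the grip in N (left out, the last holds). Time passes only in rows, so rows that repeat a pose let the fingers close, or fill a call up. It gives the time, the measured TCP pose, the force, the opening and the grip force at its end, in the units of the state.
- ctrl.get_state(): the state, without advancing time (a new reading comes with each control period).
- ctrl.get_image(name): name is "scene" or "top" or "wrist"; returns a dict with "pixels" (384x512x3 uint8, red, green, blue), "fx", "fy", "cx", "cy" (pixels), "dist" ([k1, k2, p1, p2, k3] as OpenCV has them; the pictures are not rectified), "xyz" and "rotation" of the camera in the world; the wrist camera has in their place "tool_from_camera" (4x4, takes a point from camera to tool coordinates, whose origin is the TCP and whose axes are the flange's). Camera axes: x right, y up, looking along -z (the intrinsics and any distortion apply to the point x, -y, -z); pixel columns grow to the right and rows downward; lengths in m; the calibration is good to about 2 mm. A picture is of the moment at which its call begins: read the wrist's pose just before it. There is no depth.
- ctrl.close_job(): hands the job in; it is judged then, once.
The state is a dict: "time": time; "joint_positions": joint angles; "qd": joint speeds; "joint_torque": joint torques, N m; "position": TCP position; "tool_rot": TCP orientation; "ft_force": force on the tool from outside, world axes, zero at the start; "torque": the same for the moment, N m; "grip_width": opening from 0.0 (shut) to 1.0 (fully open); "grip_force": force on a finger pad.
Only numpy, scipy, OpenCV 4.12 (cv2) and the standard library are available. Lean on these libraries where they do the work, as an engineer would, in place of code of your own. Each camera call takes 0.05 s, during which the arm holds its last target. There are 200 camera calls.

### The job

Free the steel tube from the push-fit fitting: slide the orange release fork under the two guard pins, astride the tube, until you feel that the blue collet ring is pressed fully down and the fork goes firm (do not drive it harder than that), and let go of it so that it stays wedged. Then draw the tube straight up out of the fitting, without forcing it if it still catches, and stand it in the hole of the white stand. Leave the beaker and the brown bottle standing where they are; the fork may stay in the fitting.

Things in the scene. Friction and masses are not known exactly. Their poses are not given: they have to be found in the camera images.
- manifold: Aluminium block, 90 (x) x 66 (y) x 28 mm, screwed down, one upright push-fit fitting at its middle. Origin: middle of the underside, on the fitting's axis; z up. Brass collar, 35 mm diameter, to 40 mm height; blue collet ring above it; steel guard bracket astride. The fork goes in from the -x side along +x. Keep the fork's force on ring and block below 25 N, and the tube's on the fitting too.
- ring_top (a point): On the fitting's axis at the height of the collet ring's top when up, 50 mm above the bench; fixed to the block. Ring: 32 mm outside, 19 mm inside diameter, 5.5 mm thick, sprung (3 N up, 9 N down), travels 4 mm to a hard stop. Hidden teeth let the tube go only when it is almost fully down; if not held it springs up and locks again.
- bracket (a point): On the fitting's axis, 60 mm above the bench, fixed to the block. Guard bracket: uprights at y = +-33 to 38 mm, x = +-10 mm, top 74 to 79 mm high; two round pins, 8 mm thick, along y at x = 0, from y = +-11.5 mm outward; the way over the tube is open. It is adjustable: the gap between ring (up) and pins is anything from 7 to 12 mm and is not measured. The fork's prongs go into this gap.
- tube: Rigid steel tube, 10 mm diameter, 160 mm long, with a brass sleeve (15 mm diameter, 19 mm long) at its lower end, 60 g, standing in the fitting. Origin: centre of the lower end, z along the tube. In the fitting the lower end is 8 mm above the bench, so the bare tube shows above the guard bracket up to 168 mm height. It has 1 to 2 mm of play and may lean by up to 0.1 rad.
- fork: Orange plastic release fork, 134 (x) x 44 mm (y), 85 g, flat on the bench. Origin: underside, on its midline, 74 mm behind the prong tips; tips at x = +74 mm, z up. Two wedge prongs at y = +-9.5 to 22 mm, x = 74 to -4 mm: flat below, 3 to 4.6 mm thick at the tips, 19.6 mm at the root (top slopes 1:5). Slippery (friction about 0.25); once driven in it stays wedged by itself.
- fork_grip (a point): Grip point on the fork's upright fin: x = -42 mm, z = 45 mm in the fork's frame. Fin: 34 mm long (x), 10 mm thick (y), from 18 to 60 mm height, on a block 18 mm high (x = -60 to -4 mm). As it goes in the fork must sink with the ring, 1 mm for every 5 mm; the push then rises from about 2 to 8 N and climbs steeply once the ring has bottomed.
- stand: White plastic tube stand, fixed, 70 x 70 x 42 mm, with one upright blind hole at its middle, 23 mm diameter, 36 mm deep (floor 6 mm above the bench), with a chamfered mouth. Origin: middle of the underside.
- beaker: Loose clear beaker, 52 mm diameter, 70 mm high, a bystander. Origin: middle of its underside.
- brown_bottle: Loose brown bottle with black cap, 50 mm diameter, 100 mm high, a bystander. Origin: middle of its underside.
Mind the look-alikes: they are no part of the job. Of the things that look like the fork, take the one that is farthest from the robot's base at the start.

How it is judged:
By the outcome, as a careful person would: the job done as asked, in the order asked, and still so for the second after the job is handed in, with the robot touching nothing.
It also fails if it takes over 72 s, if anything falls off the work surface, if the arm or the gripper's body presses on something with over 40 N, if the wrist force passes 120 N, or if a joint passes its speed limit or range.

## Working session

There is one attempt and no reset: what is moved stays moved. The work goes in short steps, Python scripts to look and compute and a tool call to move; the robot and the scene stay as the last step left them, time stands still between calls to the robot, and variables do not carry over. Pictures are saved under pics/ and viewed, at most 12 in all, crops included, and the job is handed in when it is done.

Besides the shell and the picture viewer there is one more tool, called as a command line: name --argument value ..., lists and objects as JSON in quotes. jog_arm: Moves the arm, as the interface text tells. Its arguments: {"type":"object","properties":{"moves":{"type":"array"},"newtons":{"type":"number"}},"required":["moves"]}

```bash
mkdir -p pics; ls; python3 - <<'E'
from bench import ctrl
import cv2,numpy as np
s=ctrl.get_state()
print({k:np.round(v,4).tolist() for k,v in s.items()},ctrl.grasp_offset)
for n in("scene","top"):
    i=ctrl.get_image(n); np.save(f'pics/{n}0.npy',i,allow_pickle=True)
    print(n,i['fx'],i['fy'],i['cx'],i['cy'],i['dist'],i['xyz'],np.round(i['rotation'],3).tolist())
    cv2.imwrite(f'pics/{n}0.png',cv2.resize(i['pixels'][:,:,::-1],(800,600),interpolation=cv2.INTER_CUBIC))
i=ctrl.get_image('wrist');print(i['tool_from_camera'],i['fx'])
E
```

```text
pics
{'time': 0.0, 'joint_positions': [1.2921, 0.3219, -0.0701, 1.4517, 0.0226, 1.3708, -0.0569], 'qd': [0.0013, 0.001, -0.0002, -0.001, -0.0006, -0.0005, -0.002], 'joint_torque': [-0.0002, -49.129, -0.4042, -31.2525, -0.0641, 0.0438, 0.0002], 'position': [0.1874, -0.6218, 0.2214], 'tool_rot': [-3.106, -0.4581, 0.0006], 'ft_force': [-0.0865, -0.1353, 0.2933], 'torque': [-0.0129, -0.009, -0.0464], 'grip_force': 0.0, 'grip_width': 1.0054} 0.0187
scene 348.91333992443685 348.91333992443685 253.5993253006957 190.1646338944747 [-0.06243803  0.          0.          0.          0.        ] [-0.097912    0.59395854  0.56052828] [0.49, -1.236, -2.092]
top 415.4596255563412 415.4596255563412 254.53261857422672 190.29185668836325 [-0.11634338  0.          0.          0.          0.        ] [ 0.38946708 -0.03291646  1.18591215] [0.092, -0.133, -1.543]
[[-3.38134180e-04  9.62439753e-01  2.71495132e-01  7.34397061e-02]
 [ 9.99999940e-01  3.03887903e-04  1.68181143e-04 -7.30389962e-04]
 [ 7.93601314e-05  2.71495172e-01 -9.62439798e-01 -1.61864736e-01]
 [ 0.00000000e+00  0.00000000e+00  0.00000000e+00  1.00000000e+00]] 288.34010100637107
```

View pics/top0.png

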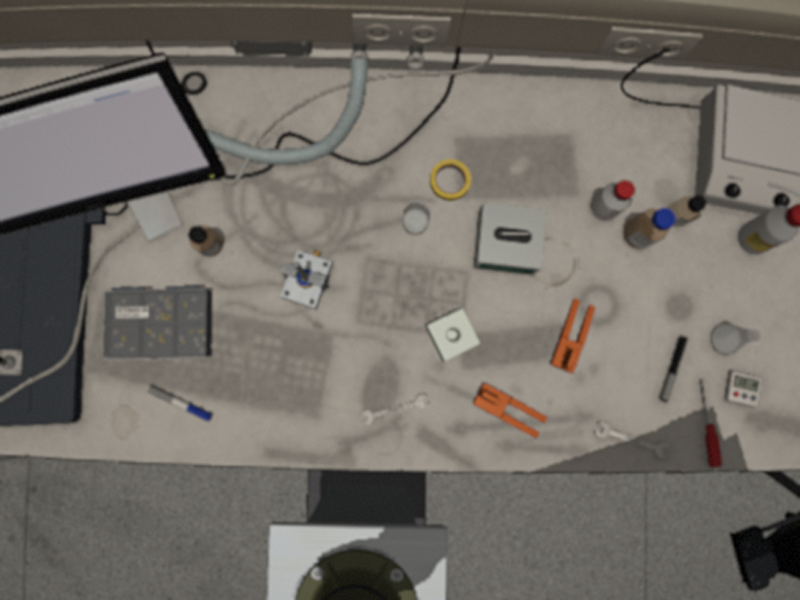

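View pics/scene0.png

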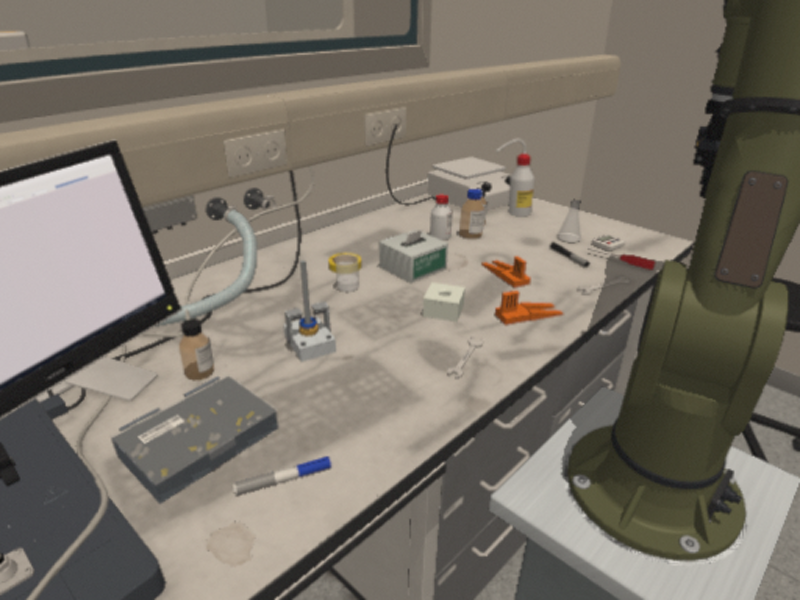

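The top view (800x600) shows the far fork at (573,335) with its fin end at about (567,360). The near look-alike is at (510,410), the manifold at (307,278), the stand at (453,335), the beaker at (415,218) and the bottle at (205,240). Next I'll measure these and zoom in on the manifold.

```bash
cat >h.py <<'E'
import numpy as np,cv2
from scipy.spatial.transform import Rotation as R
from bench import ctrl
def cam(i,state=None):
    if 'xyz' in i: return np.array(i['xyz']),R.from_rotvec(i['rotation']).as_matrix()
    T=np.array(i['tool_from_camera']);Q=R.from_rotvec(state['tool_rot']).as_matrix()
    return np.array(state['position'])+Q@T[:3,3],Q@T[:3,:3]
def K(i): return np.array([[i['fx'],0,i['cx']],[0,i['fy'],i['cy']],[0,0,1]])
def ray(i,uv,state=None):
    p,Q=cam(i,state)
    n=cv2.undistortPoints(np.array(uv,float).reshape(-1,1,2),K(i),np.array(i['dist']))[:,0]
    return p,np.c_[n[:,0],-n[:,1],-np.ones(len(n))]@Q.T
def plane(i,uv,z,state=None):
    p,d=ray(i,uv,state); return p+d*((z-p[2])/d[:,2])[:,None]
def proj(i,P,state=None):
    p,Q=cam(i,state); c=(np.atleast_2d(P)-p)@Q; c=c*[1,-1,-1]
    return cv2.projectPoints(c,np.zeros(3),np.zeros(3),K(i),np.array(i['dist']))[0][:,0]
def tri(rays):
    A=np.zeros((3,3));b=np.zeros(3)
    for p,d in rays:
        d=d/np.linalg.norm(d);M=np.eye(3)-np.outer(d,d);A+=M;b+=M@p
    return np.linalg.solve(A,b)
E
python3 - <<'E'
from h import *
t=np.load('pics/top0.npy',allow_pickle=True).item();s=np.load('pics/scene0.npy',allow_pickle=True).item()
f=.64
hsv=cv2.cvtColor(t['pixels'],cv2.COLOR_RGB2HSV)
m=cv2.inRange(hsv,(3,150,100),(15,255,255))
n,l,st,c=cv2.connectedComponentsWithStats(m)
for k in range(1,n):
    if st[k,4]>150:
        q=cv2.minAreaRect(np.argwhere(l==k)[:,::-1].astype(np.float32));bx=cv2.boxPoints(q)
        print('fork',st[k],np.round(plane(t,bx,.008),3).tolist(),np.round(plane(t,[c[k]],.01),3))
for nm,uv,z in[('manifold',(307,278),.028),('stand',(453,335),.042),('beaker',(415,218),.07),('bottle',(200,236),.1)]:
    print(nm,plane(t,[np.array(uv)*f],z).round(3))
def crop(a,u,v,w,h,k): return cv2.resize(a[v:v+h,u:u+w,::-1],(w*k,h*k),interpolation=cv2.INTER_CUBIC)
a=crop(t['pixels'],165,148,60,60,6);b=crop(t['pixels'],265,190,60,60,6)
c1=crop(t['pixels'],345,185,50,60,6)
d=crop(s['pixels'],170,155,60,80,6)
im=np.zeros((600,800,3),np.uint8)
top=np.hstack([crop(t['pixels'],165,148,66,50,6),crop(t['pixels'],340,187,50,50,6)])
im[:300,:top.shape[1]]=top
b=np.hstack([crop(s['pixels'],175,160,50,75,4),crop(t['pixels'],268,190,50,50,6)[:300]]) if 0 else crop(s['pixels'],165,180,66,50,6)
im[300:600,:396]=b; im[300:600,396:696]=crop(t['pixels'],265,190,50,50,6)
cv2.imwrite('pics/c1.png',im)
E
```

```text
fork [353 192  27  46 413] [[0.444, -0.345, 0.008], [0.566, -0.39, 0.008], [0.552, -0.431, 0.008], [0.431, -0.385, 0.008]] [[ 0.49  -0.383  0.01 ]]
fork [304 246  45  34 438] [[0.372, -0.202, 0.008], [0.408, -0.222, 0.008], [0.348, -0.336, 0.008], [0.312, -0.316, 0.008]] [[ 0.365 -0.258  0.01 ]]
manifold [[0.588 0.103 0.028]]
stand [[ 0.49  -0.161  0.042]]
beaker [[ 0.694 -0.088  0.07 ]]
bottle [[0.644 0.283 0.1  ]]
```

View pics/c1.png

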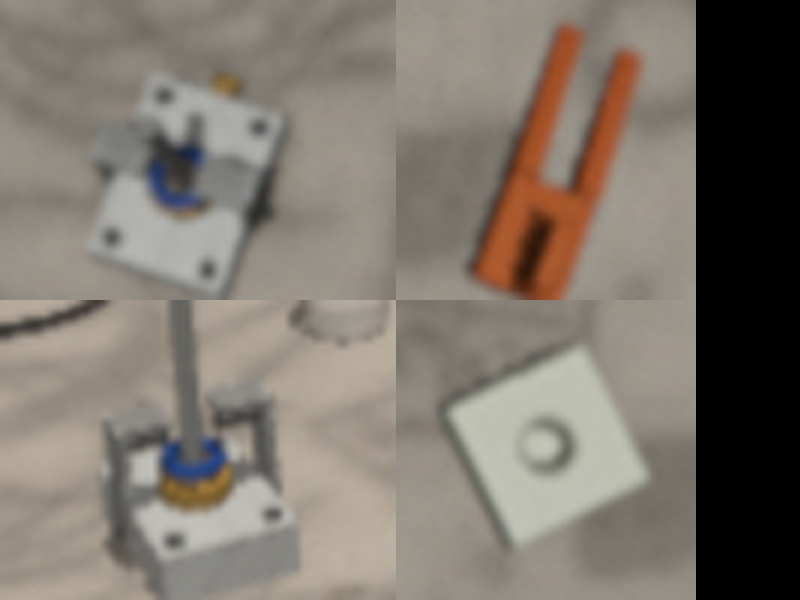

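The block's brass nub is on its far side, so the fork goes in from the robot's side. Block and fork both have a yaw near -20°. Next I'll work out the hover move over the far fork.

```bash
cat >>h.py <<'E'
def down(yaw):  # tool z down, tool x at yaw
    c,s=np.cos(yaw),np.sin(yaw); return np.array([[c,s,0],[s,-c,0],[0,0,-1]])
def units(pos,Q,cmd=None):
    "cmd=(pos,Q) commanded pose; else measured"
    s=ctrl.get_state(); p,A=(np.array(s['position']),R.from_rotvec(s['tool_rot']).as_matrix()) if cmd is None else cmd
    return (A.T@(np.array(pos)-p)/.3).round(4),(R.from_matrix(A.T@Q).as_rotvec()/(np.pi/3)).round(4)
E
python3 - <<'E'
from h import *
print(units([.454,-.371,.15],down(np.radians(-20.5))))
E
```

```text
(array([ 1.0923, -0.5442,  0.2397]), array([-1.300e-03,  5.000e-04,  6.212e-01]))
```

jog_arm --moves '[1,-0.54,0.24,0,0,0.62,1,1,-0.54,0.24,0,0,0.62,1,1,-0.54,0.24,0,0,0.62,1,1,-0.54,0.24,0,0,0.62,1,1,-0.54,0.24,0,0,0.62,1,1,-0.54,0.24,0,0,0.62,1,1,-0.54,0.24,0,0,0.62,1,1,-0.54,0.24,0,0,0.62,1]' --newtons 40

```text
time: 1.15
position: [0.4273, -0.3814, 0.1504]
tool_rot: [3.091, -0.558, -0.001]
ft_force: [-0.8, -0.6, 0.3]
grip_width: 1.0
grip_force: 0.0
```

```bash
python3 - <<'E'
from h import *
s=ctrl.get_state(); print(s['time'],s['position'],s['tool_rot'],np.abs(s['qd']).max())
i=ctrl.get_image('wrist'); np.save('pics/w1.npy',(i,s),allow_pickle=True)
im=i['pixels'][:,:,::-1].copy()
cv2.imwrite('pics/w1.png',im)
m=cv2.inRange(cv2.cvtColor(i['pixels'],cv2.COLOR_RGB2HSV),(3,140,60),(16,255,255))
n,l,st,c=cv2.connectedComponentsWithStats(m)
for k in range(1,n):
    if st[k,4]>300: 
        cn=max(cv2.findContours((l==k).astype(np.uint8),0,2)[0],key=cv2.contourArea)
        ap=cv2.approxPolyDP(cn,4,True)[:,0]
        print(st[k]); 
        for a,b in zip(ap,plane(i,ap,0,s)): print(a,b[:2].round(4))
E
```

```text
1.15 [ 0.42730523 -0.38143309  0.1504297 ] [ 3.09092586e+00 -5.57686065e-01 -1.23909752e-03] 0.01939523387725722
[ 215   41   45  146 4424]
[217  41] [ 0.5696 -0.3924]
[217 171] [ 0.448  -0.3421]
[235 186] [ 0.4251 -0.3544]
[241 176] [ 0.4334 -0.3649]
[257 175] [ 0.4283 -0.3819]
[259  43] [ 0.5533 -0.4307]
[248  42] [ 0.558  -0.4208]
[247 122] [ 0.4858 -0.3921]
[229 123] [ 0.4915 -0.3739]
[227  42] [ 0.5653 -0.4014]
[171 275  72   8 473]
[242 276] [ 0.3151 -0.3199]
[171 279] [ 0.3417 -0.2357]
[240 281] [ 0.3093 -0.315 ]
```

View pics/w1.png

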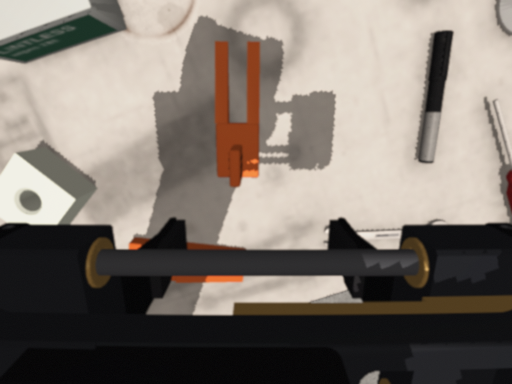

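The fork prongs point up the image. Tips are at (217..259, 42), the root notch at (229..247, 122), and the fin at about (236,165).

```bash
python3 - <<'E'
from h import *
i,s=np.load('pics/w1.npy',allow_pickle=True)
o=plane(i,[[217,41],[260,42.5]],.004,s)[:,:2]; n=plane(i,[[228.5,122.5],[247.5,122]],.0196,s)[:,:2]
r=plane(i,[[217,124],[259,124]],.0196,s)[:,:2]
print(np.linalg.norm(o[0]-o[1]),np.linalg.norm(r[0]-r[1]),np.linalg.norm(n[0]-n[1]))
t=o.mean(0);b=n.mean(0);rr=r.mean(0);d=t-b;print(t,b,rr,np.linalg.norm(d))
d=d/np.linalg.norm(d);yaw=np.arctan2(d[1],d[0]);print(np.degrees(yaw))
g=((t-74e-3*d)+(b+.004*d))/2-.042*d;print('grip',g)
q=down(yaw);print(units([*g,.10],q),units([*g,.026],q))
E
```

```text
0.04203670915754724 0.041719097264994495 0.01885578513035826
[ 0.56065088 -0.41206027] [ 0.48937493 -0.3846187 ] [ 0.48780093 -0.38399631] 0.07637604770043269
-21.05693720043692
grip [ 0.45315467 -0.37067373]
(array([ 0.0686, -0.0666,  0.1686]), array([0.001 , 0.0003, 0.0085])) (array([ 0.0687, -0.0668,  0.4153]), array([0.001 , 0.0003, 0.0085]))
```

jog_arm --moves '[0.07,-0.065,0.1,0,0,0.01,1,0.07,-0.065,0.2,0,0,0.01,1,0.07,-0.065,0.3,0,0,0.01,1,0.07,-0.065,0.4,0,0,0.01,1,0.07,-0.065,0.415,0,0,0.01,1,0.07,-0.065,0.415,0,0,0.01,-1,0.07,-0.065,0.415,0,0,0.01,-1,0.07,-0.065,0.415,0,0,0.01,-1]'

```text
time: 2.2
position: [0.4552, -0.3704, 0.0274]
tool_rot: [3.088, -0.573, 0.003]
ft_force: [-0.2, 0.2, 0.2]
grip_width: 0.748
grip_force: 0.0
```

jog_arm --moves '[0,0,0,0,0,0,-1,0,0,0,0,0,0,-1,0,0,-0.1,0,0,0,-1,0,0,-0.2,0,0,0,-1,0,0,-0.3,0,0,0,-1,0,0,-0.4,0,0,0,-1,0,0,-0.4,0,0,0,-1,0,0,-0.4,0,0,0,-1]'

```text
time: 3.2
position: [0.4541, -0.3694, 0.1453]
tool_rot: [-3.089, 0.573, 0.002]
ft_force: [0.2, -0.3, 0.8]
grip_width: 0.005
grip_force: 0.0
```

The fingers were still closing when I lifted, so they missed the fin. I'll reopen and look.

jog_arm --moves '[0,0,0,0,0,0,0,0,0,0,0,0,0,0,0,0,0,0,0,0,0,0,0,0,0,0,0,0,0,0,0,0,0,0,0,0,0,0,0,0,0,0,0,0,0,0,0,0,0,0,0,0,0,0,0,0]'

```text
time: 4.2
position: [0.4546, -0.3697, 0.1461]
tool_rot: [3.089, -0.573, 0.0]
ft_force: [0.5, 0.1, 1.0]
grip_width: 0.5
grip_force: 0.0
```

```bash
python3 - <<'E'
from h import *
s=ctrl.get_state(); print(s['time'],s['position'],s['grip_width'])
i=ctrl.get_image('wrist'); t=ctrl.get_image('top')
m=cv2.inRange(cv2.cvtColor(i['pixels'],cv2.COLOR_RGB2HSV),(3,140,60),(16,255,255))
cn=max(cv2.findContours(m,0,2)[0],key=cv2.contourArea)
ap=cv2.approxPolyDP(cn,3,True)[:,0]
for a,b,c in zip(ap,plane(i,ap,0.004,s),plane(i,ap,0.0196,s)): print(a,b[:2].round(4),c[:2].round(4))
cv2.imwrite('pics/w2.png',i['pixels'][:,:,::-1])
E
```

```text
4.2 [ 0.45455645 -0.36970886  0.14608711] 0.4996859533424058
[236  65] [ 0.5682 -0.3914] [ 0.5659 -0.3916]
[237 195] [ 0.4443 -0.3422] [ 0.4483 -0.3449]
[250 196] [ 0.4381 -0.3551] [ 0.4424 -0.3572]
[253 208] [ 0.4238 -0.3531] [ 0.4289 -0.3553]
[261 209] [ 0.4195 -0.361 ] [ 0.4248 -0.3628]
[262 198] [ 0.4311 -0.3667] [ 0.4359 -0.3682]
[276 196] [ 0.4278 -0.3819] [ 0.4326 -0.3826]
[278  65] [ 0.5534 -0.4298] [ 0.5519 -0.4281]
[267  66] [ 0.5564 -0.4194] [ 0.5547 -0.4182]
[266 144] [ 0.4852 -0.3917] [ 0.4871 -0.3919]
[247 142] [ 0.4943 -0.3738] [ 0.4958 -0.3749]
[247  66] [ 0.5635 -0.4011] [ 0.5614 -0.4008]
```

View pics/w2.png

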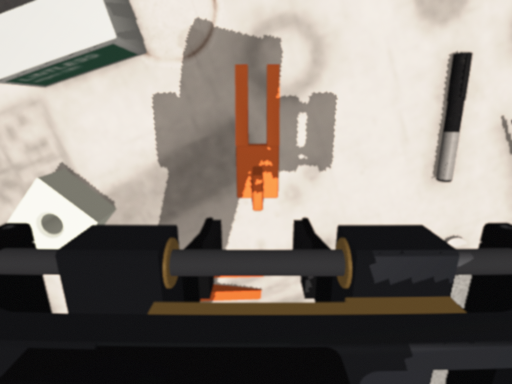

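The fork has not moved and sits centred between the half-open fingers (col 257). I'll descend and close with enough dwell this time.

jog_arm --moves '[-0.005,0.003,0.1,0,0,0,0,-0.005,0.003,0.2,0,0,0,0,-0.005,0.003,0.3,0,0,0,0,-0.005,0.003,0.398,0,0,0,0,-0.005,0.003,0.398,0,0,0,-1,-0.005,0.003,0.398,0,0,0,-1,-0.005,0.003,0.398,0,0,0,-1,-0.005,0.003,0.398,0,0,0,-1]'

```text
time: 5.3
position: [0.4535, -0.3706, 0.0279]
tool_rot: [3.088, -0.573, 0.003]
ft_force: [-0.2, 0.3, 1.2]
grip_width: 0.131
grip_force: 1.2
```

jog_arm --moves '[0,0,0,0,0,0,-1,0,0,0,0,0,0,-1,0,0,0,0,0,0,-1,0,0,0,0,0,0,-1,0,0,0,0,0,0,-1,0,0,0,0,0,0,-1,0,0,0,0,0,0,-1,0,0,0,0,0,0,-1]'

```text
time: 6.3
position: [0.4535, -0.3704, 0.0278]
tool_rot: [3.088, -0.573, 0.002]
ft_force: [-0.8, 1.7, 6.0]
grip_width: 0.111
grip_force: 40.0
```

```bash
python3 - <<'E'
from h import *
t=np.load('pics/top0.npy',allow_pickle=True).item();sc=np.load('pics/scene0.npy',allow_pickle=True).item()
for n,i in(('top',t),('scene',sc)):
    m=cv2.inRange(cv2.cvtColor(i['pixels'],cv2.COLOR_RGB2HSV),(105,120,50),(130,255,255))
    a,l,st,c=cv2.connectedComponentsWithStats(m)
    for k in range(1,a):
        if st[k,4]>8: print(n,st[k],c[k].round(1))
# stand
m=cv2.inRange(cv2.cvtColor(t['pixels'],cv2.COLOR_RGB2HSV),(0,0,185),(180,30,255)); 
a,l,st,c=cv2.connectedComponentsWithStats(m)
for nm,(u,v) in(('stand',(280,214)),('block',(188,187))):
    k=l[v,u]; 
    print(nm,k,st[k],c[k])
    q=cv2.minAreaRect(np.argwhere(l==k)[:,::-1].astype(np.float32)); P=plane(t,np.vstack([cv2.boxPoints(q),q[0]]),.042 if nm=='stand' else .028); print(P.round(4).tolist())
E
```

```text
top [418 134  14  12 131] [424.5 139.7]
top [190 176   6   6  10] [191.8 178.6]
top [121 259  14   9  56] [127.  263.4]
scene [300 121   8   6  40] [303.6 123.8]
scene [193 204   9   5  27] [196.8 206.4]
scene [191 293  20  11 134] [200.5 298. ]
stand 1 [275 199  31  31 437] [290.0228833  213.63386728]
[[0.5064, -0.1179, 0.042], [0.5363, -0.1744, 0.042], [0.479, -0.2039, 0.042], [0.4495, -0.1475, 0.042], [0.4927, -0.1609, 0.042]]
block 0 [     0      0    512    384 195289] [255.65730789 190.74733344]
[[1.1571, 0.7759, 0.028], [1.2283, -0.9121, 0.028], [0.0098, -0.8213, 0.028], [-0.0087, 0.6413, 0.028], [0.5537, -0.0643, 0.028]]
```

Gripped at 40 N with width 0.111, about 10 mm. I'll lift the fork and carry it to a viewpoint behind the manifold.

jog_arm --moves '[0,0,-0.1,0,0,0,-1,0,0,-0.24,0,0,0,-1,-0.04,-0.1,-0.38,0,0,0,-1,-0.1,-0.24,-0.5,0,0,0,-1,-0.16,-0.4,-0.6,0,0,0,-1,-0.24,-0.58,-0.7,0,0,0,-1,-0.3,-0.74,-0.8,0,0,0,-1,-0.33,-0.81,-0.84,0,0,0,-1]'

```text
time: 7.3
position: [0.4482, -0.104, 0.2806]
tool_rot: [3.09, -0.566, 0.005]
ft_force: [-0.3, -1.1, -1.5]
grip_width: 0.114
grip_force: 40.0
```

jog_arm --moves '[-0.04,-0.1,0,0,0,0.01,-1,-0.1,-0.25,0,0,0,0.01,-1,-0.17,-0.42,0,0,0,0.02,-1,-0.24,-0.6,0,0,0,0.02,-1,-0.3,-0.74,0,0,0,0.02,-1,-0.33,-0.82,0,0,0,0.02,-1,-0.33,-0.82,0,0,0,0.02,-1,-0.33,-0.82,0,0,0,0.02,-1]'

```text
time: 8.3
position: [0.4434, 0.1561, 0.2782]
tool_rot: [3.081, -0.607, -0.001]
ft_force: [0.5, -0.0, -1.3]
grip_width: 0.111
grip_force: 40.0
```

```bash
python3 - <<'E'
from h import *
s=ctrl.get_state(); print(s['time'],s['position'],s['tool_rot'],s['grip_width'])
i=ctrl.get_image('wrist'); np.save('pics/w3.npy',(i,s),allow_pickle=True)
a=i['pixels'][:,:,::-1]; t=np.load('pics/scene0.npy',allow_pickle=True).item()['pixels'][:,:,::-1]
im=np.zeros((600,800,3),np.uint8); im[:400,:]=cv2.resize(a[:192,64:448],(800,400),interpolation=cv2.INTER_CUBIC)
cv2.imwrite('pics/w3.png',im[:400])
E
```

```text
8.3 [0.44341343 0.15614612 0.27821544] [ 3.08120914e+00 -6.07202500e-01 -8.11077376e-04] 0.11073161983284782
```

View pics/w3.png

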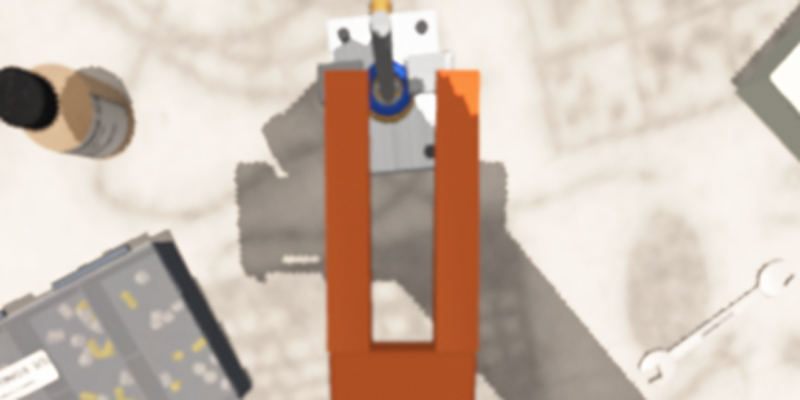

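The view shows block screws at (343,34), (421,26) and (430,151), with the ring around (387,88). The tube is leaning toward the image's top, with its top at about (381,22). The block's back edge runs (328,20)–(437,12).

```bash
python3 - <<'E'
from h import *
i,s=np.load('pics/w3.npy',allow_pickle=True)
sc=np.load('pics/scene0.npy',allow_pickle=True).item();t=np.load('pics/top0.npy',allow_pickle=True).item()
f=lambda *p:[(64+u*.48,v*.48) for u,v in p]
S=plane(i,f((343,34),(421,26),(430,151)),.028,s)[:,:2]
print(S.round(4)); print('ctr',(S[0]+S[2])/2, 'len',np.linalg.norm(S[0]-S[1]),np.linalg.norm(S[1]-S[2]))
d=S[1]-S[2];e=S[0]-S[1];print(np.degrees(np.arctan2(d[1],d[0])),np.degrees(np.arctan2(e[1],e[0]))-90)
B=plane(i,f((328,20),(437,12)),.028,s)[:,:2];e=B[0]-B[1];print('edge',np.linalg.norm(e),np.degrees(np.arctan2(e[1],e[0]))-90)
print('ring',plane(i,f((387,88)),.05,s)[:,:2])
print('tubetop w',plane(i,f((381,22)),.168,s)[:,:2])
# top-view screws from crop c1 (6x, origin 165,148)
g=lambda *p:[(165+u/6-.4,148+v/6-.4) for u,v in p]
T=plane(t,g((164,95),(259,127),(208,269),(111,237)),.028)[:,:2];print('top screws',T.mean(0)); d=T[1]-T[2]+T[0]-T[3];print(np.degrees(np.arctan2(d[1],d[0])))
# tube top in scene: full res from 800x600 view (305,262)
print('scene ring px',proj(sc,[[*((S[0]+S[2])/2),.05]]),'top ring',proj(t,[[*((S[0]+S[2])/2),.05]]))
a=ray(sc,[(305*.64,262*.64)]);b=ray(i,f((381,22)),s);print('tube top tri',tri([(a[0],a[1][0]),(b[0],b[1][0])]))
n=plane(t,[(400*1,0)],.0)
# tips held
P=plane(i,f((325,71),(480,71)),s['position'][2]-.0278+.003,s);print('tips',P.round(4),P.mean(0))
Q=R.from_rotvec(s['tool_rot']).as_matrix();print('tips tool frame',(P.mean(0)-s['position'])@Q,'tool x yaw',np.degrees(np.arctan2(Q[1,0],Q[0,0])), Q[:,2])
E
```

```text
[[0.6299 0.1185]
 [0.6158 0.0725]
 [0.5464 0.0941]]
ctr [0.58815674 0.10632809] len 0.048153673286274436 0.07260847937837016
-17.307051956386065 -17.06048323608158
edge 0.0668131141049097 -18.577028885723564
ring [[0.58700133 0.10656183]]
tubetop w [[0.58773988 0.10595   ]]
top screws [0.58808662 0.10600685]
-17.472250447021178
scene ring px [[196.92035125 205.7768497 ]] top ring [[194.51198122 176.48489417]]
tube top tri [0.58692123 0.10465861 0.16721067]
tips [[0.5583 0.1325 0.2534]
 [0.5416 0.092  0.2534]] [0.54994753 0.11222565 0.25341544]
tips tool frame [0.11523944 0.00018799 0.02476688] tool x yaw -22.29644650025988 [-7.24049059e-04 -1.00261848e-03 -9.99999235e-01]
```

Axis (0.588, 0.1062) and yaw −17.5° agree between both cameras, and the tube is almost upright. Next comes the pre-insert pose.

```bash
cat >>h.py <<'E'
AX=np.array([.588,.1062]);YAW=np.radians(-17.5)
def fk(tip,und): # TCP for fork tip at manifold x=tip, underside height und
    return [*(AX+(tip-.1155)*np.array([np.cos(YAW),np.sin(YAW)])),und+.0278]
def rep():
    s=ctrl.get_state();Q=R.from_rotvec(s['tool_rot']).as_matrix();d=np.array([np.cos(YAW),np.sin(YAW)]);n=np.array([-d[1],d[0]])
    r=np.array(s['position'][:2])-AX;F=np.array(s['ft_force'])
    print('t',s['time'],'tip %.4f lat %.4f und %.4f'%(r@d+.1155,r@n,s['position'][2]-.0278),'F ax %.2f lat %.2f z %.2f'%(F[:2]@d,F[:2]@n,F[2]),'yaw',np.degrees(np.arctan2(Q[1,0],Q[0,0])).round(2),'z',Q[:,2].round(4),s['grip_width'])
E
python3 - <<'E'
from h import *
print(units(fk(-.045,.0515),down(YAW)));rep()
E
```

```text
(array([-0.0247,  0.0145,  0.6633]), array([ 0.001 ,  0.0002, -0.0809]))
t 8.35 tip -0.0372 lat 0.0039 und 0.2505 F ax -0.28 lat 0.64 z -0.71 yaw -22.35 z [-6.e-04 -9.e-04 -1.e+00] 0.11317535687987715
```

jog_arm --moves '[-0.025,0.015,0.06,0,0,-0.04,-1,-0.025,0.015,0.18,0,0,-0.08,-1,-0.025,0.015,0.32,0,0,-0.08,-1,-0.025,0.015,0.46,0,0,-0.08,-1,-0.025,0.015,0.58,0,0,-0.08,-1,-0.025,0.015,0.65,0,0,-0.08,-1,-0.025,0.015,0.663,0,0,-0.08,-1,-0.025,0.015,0.663,0,0,-0.08,-1]'

```text
time: 9.35
position: [0.4353, 0.1555, 0.0802]
tool_rot: [-3.105, 0.478, -0.001]
ft_force: [0.4, 0.0, -0.5]
grip_width: 0.113
grip_force: 40.0
```

```bash
python3 - <<'E'
from h import *
rep();print(units(fk(.01,.0508),down(YAW)))
s=ctrl.get_state();i=ctrl.get_image('wrist'); np.save('pics/w4.npy',(i,s),allow_pickle=True)
cv2.imwrite('pics/w4.png',cv2.resize(i['pixels'][:192,64:448,::-1],(800,400),interpolation=cv2.INTER_CUBIC))
E
```

```text
t 9.35 tip -0.0449 lat 0.0011 und 0.0524 F ax 0.33 lat 0.16 z -0.52 yaw -17.5 z [ 5.e-04 -1.e-04 -1.e+00] 0.11271249533367304
(array([0.1831, 0.0038, 0.0053]), array([-0.0001, -0.0005, -0.    ]))
```

View pics/w4.png

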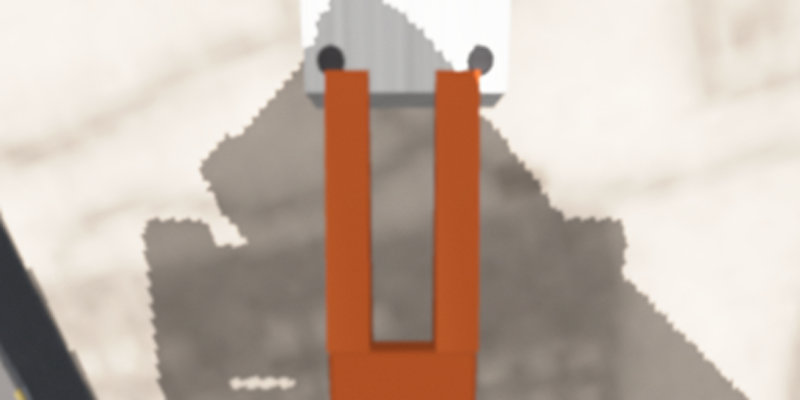

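The prongs' midline is at col 402.5 and the screws' midline at 405, so the fork is about 1 mm off, matching the computed correction. Advancing to under the pins.

jog_arm --moves '[0,0.004,0.005,0,0,0,-1,0.03,0.004,0.005,0,0,0,-1,0.065,0.004,0.005,0,0,0,-1,0.1,0.004,0.005,0,0,0,-1,0.13,0.004,0.005,0,0,0,-1,0.16,0.004,0.005,0,0,0,-1,0.18,0.004,0.005,0,0,0,-1,0.18,0.004,0.005,0,0,0,-1]'

```text
time: 10.4
position: [0.4862, 0.1387, 0.0781]
tool_rot: [-3.105, 0.476, 0.0]
ft_force: [-0.8, -0.1, -1.9]
grip_width: 0.116
grip_force: 40.0
```

```bash
python3 - <<'E'
from h import *
rep()
E
```

```text
t 10.4 tip 0.0087 lat 0.0004 und 0.0503 F ax -0.69 lat -0.35 z -1.87 yaw -17.45 z [-3.e-04  2.e-04 -1.e+00] 0.11627423801489656
```

jog_arm --moves '[0.003,0,0,0,0,0,-1,0.006,0,0,0,0,0,-1,0.009,0,0,0,0,0,-1,0.012,0,0,0,0,0,-1,0.015,0,0,0,0,0,-1,0.018,0,0,0,0,0,-1,0.021,0,0,0,0,0,-1,0.021,0,0,0,0,0,-1]'

```text
time: 11.4
position: [0.492, 0.1369, 0.0782]
tool_rot: [3.105, -0.476, -0.0]
ft_force: [-0.2, 0.7, -1.0]
grip_width: 0.112
grip_force: 40.0
```

```bash
python3 -c "
from h import *
rep()"
```

```text
t 11.4 tip 0.0147 lat 0.0004 und 0.0504 F ax -0.41 lat 0.61 z -1.00 yaw -17.43 z [-0. -0. -1.] 0.11165329909360859
```

jog_arm --moves '[0.004,0,0,0,0,0,-1,0.008,0,0,0,0,0,-1,0.012,0,0,0,0,0,-1,0.016,0,0,0,0,0,-1,0.02,0,0,0,0,0,-1,0.024,0,0,0,0,0,-1,0.024,0,0,0,0,0,-1,0.024,0,0,0,0,0,-1]'

```text
time: 12.4
position: [0.4988, 0.1348, 0.0782]
tool_rot: [3.105, -0.476, -0.0]
ft_force: [-0.1, 0.3, -1.3]
grip_width: 0.11
grip_force: 40.0
```

```bash
python3 -c "
from h import *
rep()"
```

```text
t 12.4 tip 0.0218 lat 0.0004 und 0.0504 F ax -0.21 lat 0.29 z -1.32 yaw -17.42 z [-1.e-04 -1.e-04 -1.e+00] 0.11027061968237573
```

jog_arm --moves '[0.004,0,0,0,0,0,-1,0.008,0,0,0,0,0,-1,0.012,0,0,0,0,0,-1,0.016,0,0,0,0,0,-1,0.018,0,0,0,0,0,-1,0.02,0,0,0,0,0,-1,0.02,0,0,0,0,0,-1,0.02,0,0,0,0,0,-1]'

```text
time: 13.4
position: [0.504, 0.1331, 0.078]
tool_rot: [3.105, -0.475, -0.002]
ft_force: [-3.7, 1.7, -1.1]
grip_width: 0.111
grip_force: 40.0
```

```bash
python3 -c "
from h import *
rep()"
```

```text
t 13.4 tip 0.0273 lat 0.0004 und 0.0502 F ax -4.04 lat 0.50 z -1.10 yaw -17.41 z [-0.001 -0.    -1.   ] 0.11062238987017534
```

Contact felt at tip ≈ +27 mm, so the gap is about 9.5 mm. From here I'll sink 1:5 as it goes in.

jog_arm --moves '[0.002,0,0.001,0,0,0,-1,0.005,0,0.0015,0,0,0,-1,0.008,0,0.002,0,0,0,-1,0.011,0,0.0025,0,0,0,-1,0.014,0,0.003,0,0,0,-1,0.017,0,0.0035,0,0,0,-1,0.017,0,0.0035,0,0,0,-1,0.017,0,0.0035,0,0,0,-1]'

```text
time: 14.4
position: [0.5092, 0.1315, 0.077]
tool_rot: [3.105, -0.476, -0.001]
ft_force: [-4.3, 0.8, -1.6]
grip_width: 0.114
grip_force: 40.0
```

```bash
python3 -c "
from h import *
rep()"
```

```text
t 14.4 tip 0.0327 lat 0.0004 und 0.0492 F ax -4.36 lat -0.49 z -1.58 yaw -17.42 z [-6.e-04 -1.e-04 -1.e+00] 0.11436614770764698
```

jog_arm --moves '[0.003,0,0.0005,0,0,0,-1,0.006,0,0.001,0,0,0,-1,0.009,0,0.002,0,0,0,-1,0.012,0,0.0025,0,0,0,-1,0.015,0,0.003,0,0,0,-1,0.018,0,0.0035,0,0,0,-1,0.018,0,0.0035,0,0,0,-1,0.018,0,0.0035,0,0,0,-1]'

```text
time: 15.4
position: [0.514, 0.13, 0.076]
tool_rot: [3.105, -0.475, -0.002]
ft_force: [-5.3, 1.9, -0.2]
grip_width: 0.111
grip_force: 40.0
```

```bash
python3 -c "
from h import *
rep()"
```

```text
t 15.4 tip 0.0378 lat 0.0005 und 0.0482 F ax -5.60 lat 0.18 z -0.17 yaw -17.41 z [-1.1e-03 -1.0e-04 -1.0e+00] 0.1106326603541083
```

jog_arm --moves '[0.003,0,0.0005,0,0,0,-1,0.006,0,0.001,0,0,0,-1,0.009,0,0.002,0,0,0,-1,0.012,0,0.0025,0,0,0,-1,0.015,0,0.003,0,0,0,-1,0.017,0,0.0035,0,0,0,-1,0.017,0,0.0035,0,0,0,-1,0.017,0,0.0035,0,0,0,-1]'

```text
time: 16.4
position: [0.5185, 0.1287, 0.075]
tool_rot: [3.105, -0.475, -0.003]
ft_force: [-6.7, 2.5, 1.1]
grip_width: 0.114
grip_force: 40.0
```

```bash
python3 -c "
from h import *
rep()"
```

```text
t 16.4 tip 0.0425 lat 0.0006 und 0.0472 F ax -7.18 lat 0.36 z 1.13 yaw -17.4 z [-0.0018  0.     -1.    ] 0.11370976026875286
```

jog_arm --moves '[0.002,0,0.0005,0,0,0,-1,0.004,0,0.001,0,0,0,-1,0.006,0,0.0015,0,0,0,-1,0.008,0,0.002,0,0,0,-1,0.01,0,0.002,0,0,0,-1,0.01,0,0.002,0,0,0,-1,0.01,0,0.002,0,0,0,-1,0.01,0,0.002,0,0,0,-1]'

```text
time: 17.4
position: [0.5212, 0.128, 0.0744]
tool_rot: [3.105, -0.475, -0.003]
ft_force: [-7.1, 3.8, 1.4]
grip_width: 0.11
grip_force: 40.0
```

```bash
python3 -c "
from h import *
rep()"
```

```text
t 17.4 tip 0.0452 lat 0.0007 und 0.0466 F ax -7.90 lat 1.50 z 1.43 yaw -17.39 z [-2.1e-03  1.0e-04 -1.0e+00] 0.11029158704909327
```

jog_arm --moves '[0.002,0,0.0005,0,0,0,-1,0.004,0,0.001,0,0,0,-1,0.005,0,0.001,0,0,0,-1,0.006,0,0.001,0,0,0,-1,0.006,0,0.001,0,0,0,-1,0.006,0,0.001,0,0,0,-1,0.006,0,0.001,0,0,0,-1,0.006,0,0.001,0,0,0,-1]'

```text
time: 18.4
position: [0.5225, 0.1277, 0.0741]
tool_rot: [3.105, -0.475, -0.005]
ft_force: [-9.2, 3.1, 2.5]
grip_width: 0.114
grip_force: 40.0
```

```bash
python3 -c "
from h import *
rep()"
```

```text
t 18.4 tip 0.0466 lat 0.0008 und 0.0463 F ax -9.73 lat 0.14 z 2.50 yaw -17.39 z [-2.9e-03  2.0e-04 -1.0e+00] 0.11406366214607384
```

jog_arm --moves '[0.001,0,0,0,0,0,-1,0.002,0,0.0005,0,0,0,-1,0.003,0,0.0005,0,0,0,-1,0.004,0,0.001,0,0,0,-1,0.004,0,0.001,0,0,0,-1,0.004,0,0.001,0,0,0,-1,0.004,0,0.001,0,0,0,-1,0.004,0,0.001,0,0,0,-1]'

```text
time: 19.4
position: [0.5227, 0.1277, 0.074]
tool_rot: [3.105, -0.474, -0.007]
ft_force: [-11.3, 3.5, 5.8]
grip_width: 0.109
grip_force: 40.0
```

```bash
python3 -c "
from h import *
rep()"
```

```text
t 19.4 tip 0.0467 lat 0.0009 und 0.0462 F ax -11.83 lat -0.03 z 5.76 yaw -17.37 z [-0.0047  0.     -1.    ] 0.10925326431690754
```

The last step went firm: 1.2 mm commanded gave 0.1 mm of motion, and the force rose to 12 N. The ring is fully down, so I'll ease off and release.

jog_arm --moves '[-0.004,0,-0.0005,0,0,0,-1,-0.004,0,-0.0005,0,0,0,0,-0.004,0,-0.0005,0,0,0,0,-0.004,0,-0.0005,0,0,0,0,-0.004,0,-0.0005,0,0,0,0,-0.004,0,-0.0005,0,0,0,0,-0.004,0,-0.0005,0,0,0,0,-0.004,0,-0.0005,0,0,0,0]'

```text
time: 20.4
position: [0.524, 0.1269, 0.074]
tool_rot: [3.105, -0.476, 0.0]
ft_force: [-0.0, -0.4, 0.2]
grip_width: 0.495
grip_force: 0.0
```

```bash
python3 - <<'E'
from h import *
rep(); p=ctrl.get_state()['position']
print(units([p[0],p[1],.2],down(YAW)), units([.5875,.1055,.2],down(YAW)), units([.5875,.1055,.122],down(YAW)))
E
```

```text
t 20.4 tip 0.0483 lat 0.0005 und 0.0462 F ax 0.08 lat -0.41 z 0.23 yaw -17.42 z [ 0.e+00 -1.e-04 -1.e+00] 0.4953110806354651
(array([ 0.  ,  0.  , -0.42]), array([ 0.0001, -0.    ,  0.0014])) (array([ 0.2232,  0.0047, -0.42  ]), array([ 0.0001, -0.    ,  0.0014])) (array([ 0.2232,  0.0046, -0.16  ]), array([ 0.0001, -0.    ,  0.0014]))
```

jog_arm --moves '[0,0,-0.12,0,0,0,0,0,0,-0.28,0,0,0,0,0,0,-0.42,0,0,0,0,0.08,0.002,-0.42,0,0,0,0,0.17,0.005,-0.42,0,0,0,0,0.223,0.005,-0.42,0,0,0,0,0.223,0.005,-0.42,0,0,0,0,0.223,0.005,-0.42,0,0,0,0]'

```text
time: 21.4
position: [0.5865, 0.1063, 0.1998]
tool_rot: [-3.106, 0.474, 0.002]
ft_force: [-0.5, 0.9, -0.9]
grip_width: 0.501
grip_force: 0.0
```

```bash
python3 - <<'E'
from h import *
rep(); s=ctrl.get_state()
print(units([.5875,.1055,.122],down(YAW)))
i=ctrl.get_image('scene');cv2.imwrite('pics/s5.png',cv2.resize(i['pixels'][120:240,140:300,::-1],(800,600),interpolation=cv2.INTER_CUBIC))
E
```

```text
t 21.4 tip 0.1140 lat -0.0004 und 0.1720 F ax -0.76 lat 0.73 z -0.87 yaw -17.35 z [-1.1e-03  2.0e-04 -1.0e+00] 0.5014649090114359
(array([0.0043, 0.0014, 0.2593]), array([0.0001, 0.0011, 0.0024]))
```

View pics/s5.png

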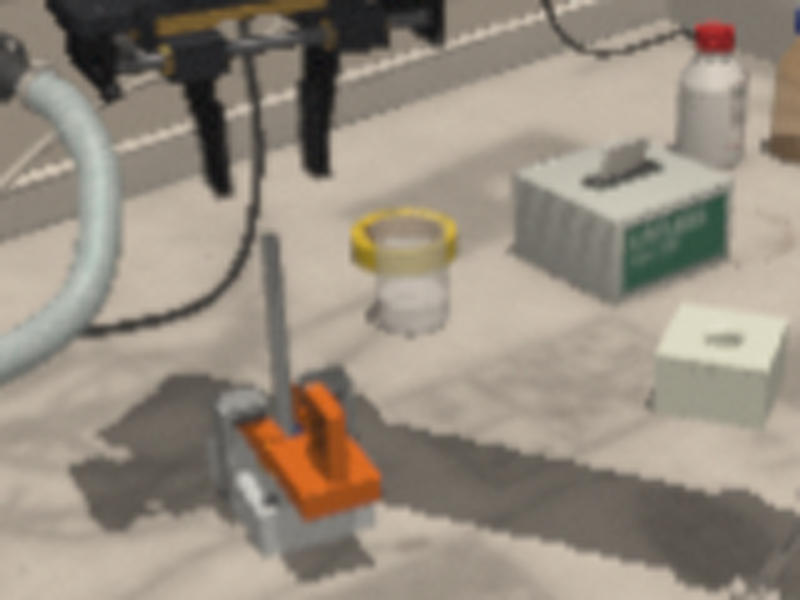

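The fork stays wedged with the ring pressed, and the tube top at (269,237) is centred under the fingers at (215..320). Descend, then grip the tube with a moderate force.

jog_arm --moves '[0.004,0.001,0.08,0,0,0,0,0.004,0.001,0.18,0,0,0,0,0.004,0.001,0.26,0,0,0,0,0.004,0.001,0.26,0,0,0,-1,0.004,0.001,0.26,0,0,0,-1,0.004,0.001,0.26,0,0,0,-1,0.004,0.001,0.26,0,0,0,-1,0.004,0.001,0.26,0,0,0,-1]' --newtons 25

```text
time: 22.45
position: [0.589, 0.1051, 0.1229]
tool_rot: [-3.105, 0.476, -0.002]
ft_force: [-0.2, -0.2, 2.9]
grip_width: 0.105
grip_force: 25.0
```

jog_arm --moves '[0,0,0,0,0,0,-1,0,0,0,0,0,0,-1,0,0,0,0,0,0,-1,0,0,0,0,0,0,-1,0,0,-0.003,0,0,0,-1,0,0,-0.006,0,0,0,-1,0,0,-0.01,0,0,0,-1,0,0,-0.01,0,0,0,-1]'

```text
time: 23.45
position: [0.5883, 0.1048, 0.1247]
tool_rot: [-3.105, 0.476, 0.001]
ft_force: [1.6, 0.5, -2.3]
grip_width: 0.112
grip_force: 25.0
```

```bash
python3 - <<'E'
from h import *
rep()
E
```

```text
t 23.45 tip 0.1162 lat -0.0012 und 0.0969 F ax 1.33 lat 0.98 z -2.26 yaw -17.42 z [-5.e-04  1.e-04 -1.e+00] 0.11246071387564167
```

jog_arm --moves '[0,0,-0.003,0,0,0,-1,0,0,-0.006,0,0,0,-1,0,0,-0.009,0,0,0,-1,0,0,-0.012,0,0,0,-1,0,0,-0.015,0,0,0,-1,0,0,-0.018,0,0,0,-1,0,0,-0.018,0,0,0,-1,0,0,-0.018,0,0,0,-1]'

```text
time: 24.45
position: [0.5885, 0.1048, 0.1305]
tool_rot: [3.105, -0.476, 0.0]
ft_force: [0.8, 1.2, -0.6]
grip_width: 0.111
grip_force: 25.0
```

```bash
python3 - <<'E'
from h import *
rep()
E
```

```text
t 24.45 tip 0.1164 lat -0.0012 und 0.1027 F ax 0.39 lat 1.39 z -0.57 yaw -17.42 z [ 1.e-04 -1.e-04 -1.e+00] 0.11104820092396259
```

jog_arm --moves '[0,0,-0.012,0,0,0,-1,0,0,-0.024,0,0,0,-1,0,0,-0.036,0,0,0,-1,0,0,-0.048,0,0,0,-1,0,0,-0.06,0,0,0,-1,0,0,-0.072,0,0,0,-1,0,0,-0.084,0,0,0,-1,0,0,-0.084,0,0,0,-1]'

```text
time: 25.45
position: [0.5886, 0.1047, 0.156]
tool_rot: [3.105, -0.476, 0.001]
ft_force: [0.1, 0.8, -0.9]
grip_width: 0.111
grip_force: 25.0
```

jog_arm --moves '[0,0,-0.016,0,0,0,-1,0,0,-0.032,0,0,0,-1,0,0,-0.048,0,0,0,-1,0,0,-0.064,0,0,0,-1,0,0,-0.08,0,0,0,-1,0,0,-0.096,0,0,0,-1,0,0,-0.11,0,0,0,-1,0,0,-0.11,0,0,0,-1]'

```text
time: 26.45
position: [0.5887, 0.1048, 0.189]
tool_rot: [-3.105, 0.476, -0.001]
ft_force: [0.2, 0.5, -1.8]
grip_width: 0.103
grip_force: 25.0
```

jog_arm --moves '[0,0,-0.03,0,0,0,-1,0,0,-0.06,0,0,0,-1,0,0,-0.1,0,0,0,-1,0,0,-0.14,0,0,0,-1,0,0,-0.18,0,0,0,-1,0,0,-0.2,0,0,0,-1,0,0,-0.2,0,0,0,-1,0,0,-0.2,0,0,0,-1]'

```text
time: 27.45
position: [0.5882, 0.1047, 0.2482]
tool_rot: [3.105, -0.476, -0.001]
ft_force: [0.3, -0.3, -1.3]
grip_width: 0.105
grip_force: 25.0
```

```bash
python3 - <<'E'
from h import *
rep()
i=ctrl.get_image('scene');im=cv2.resize(i['pixels'][90:240,140:340,::-1],(800,600),interpolation=cv2.INTER_CUBIC);cv2.imwrite('pics/s6.png',im)
i,s=np.load('pics/w1.npy',allow_pickle=True)
print('hole w1',plane(i,[(30,201)],.042,s)); 
t=ctrl.get_image('top')
g=[(265+149.5/6-.4,190+145/6-.4)]
print('hole top',plane(t,g,.042))
h=np.array([.4927,-.1609])
print(units([*h,.249],down(YAW)))
E
```

```text
t 27.45 tip 0.1161 lat -0.0014 und 0.2204 F ax 0.33 lat -0.19 z -1.28 yaw -17.42 z [-8.e-04 -2.e-04 -1.e+00] 0.10488145549656767
hole w1 [[ 0.49229164 -0.16261735  0.042     ]]
hole top [[ 0.4919259  -0.15954471  0.042     ]]
(array([-0.0385,  0.9398, -0.0028]), array([0.0005, 0.001 , 0.0013]))
```

View pics/s6.png

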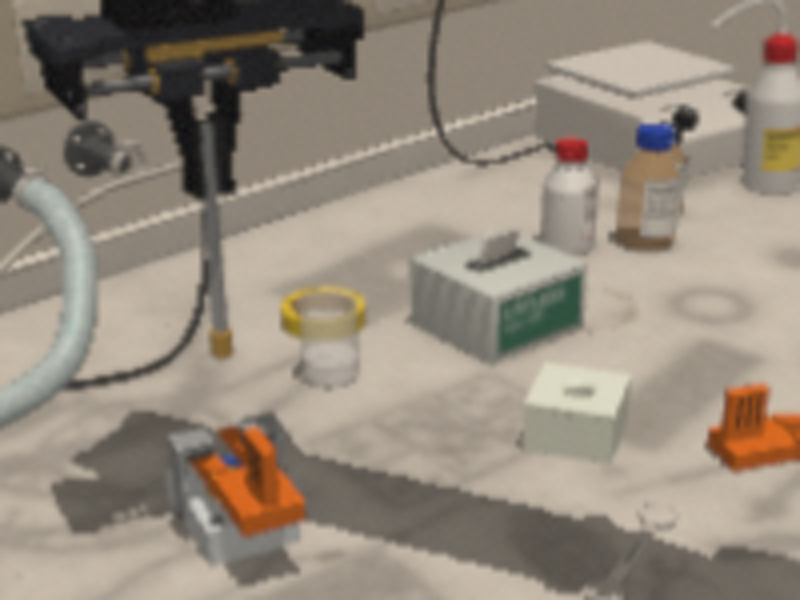

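The tube is out with its sleeve at (220,355). The fork is still wedged, and the beaker is undisturbed. Moving over the stand.

jog_arm --moves '[-0.005,0.08,0,0,0,0,-1,-0.01,0.22,0,0,0,0,-1,-0.02,0.38,0,0,0,0,-1,-0.03,0.54,0,0,0,0,-1,-0.035,0.7,0,0,0,0,-1,-0.038,0.85,0,0,0,0,-1,-0.038,0.94,0,0,0,0,-1,-0.038,0.94,0,0,0,0,-1]'

```text
time: 28.55
position: [0.492, -0.1635, 0.2482]
tool_rot: [3.103, -0.484, -0.001]
ft_force: [0.1, 0.9, -1.1]
grip_width: 0.108
grip_force: 25.0
```

jog_arm --moves '[0,0,0.06,0,0,0,-1,0,0,0.12,0,0,0,-1,0,0,0.16,0,0,0,-1,0,0,0.2,0,0,0,-1,0,0,0.22,0,0,0,-1,0,0,0.22,0,0,0,-1,0,0,0.22,0,0,0,-1,0,0,0.22,0,0,0,-1]'

```text
time: 29.55
position: [0.4935, -0.161, 0.1832]
tool_rot: [3.105, -0.476, 0.002]
ft_force: [0.3, 0.8, -1.0]
grip_width: 0.11
grip_force: 25.0
```

```bash
python3 - <<'E'
from h import *
s=ctrl.get_state();print(s['time'],s['position'],s['tool_rot'])
i=ctrl.get_image('wrist');np.save('pics/w7.npy',(i,s),allow_pickle=True)
j=ctrl.get_image('scene');np.save('pics/s7.npy',j,allow_pickle=True)
a=cv2.resize(i['pixels'][110:235,206:306,::-1],(480,600),interpolation=cv2.INTER_CUBIC)
u,v=proj(j,[s['position']])[0];u,v=int(u),int(v);print(u,v)
b=cv2.resize(j['pixels'][v-15:v+60,u-20:u+20,::-1],(320,600),interpolation=cv2.INTER_CUBIC)
cv2.imwrite('pics/w7.png',np.hstack([a,b]))
E
```

```text
29.55 [ 0.49351558 -0.16101686  0.18317821] [ 3.10494278e+00 -4.75884038e-01  1.62433568e-03]
286 144
```

View pics/w7.png

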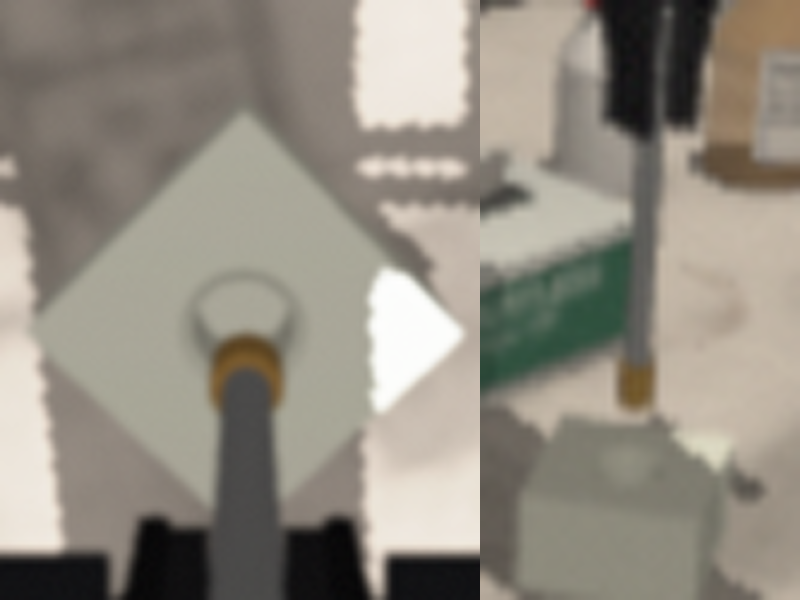

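Left panel: sleeve bottom centre at about (247,370), hole mouth centre at about (245,325), stand corners at (35,330) and (465,335). Right panel: sleeve bottom at (635,405).

```bash
python3 - <<'E'
from h import *
i,s=np.load('pics/w7.npy',allow_pickle=True);j=np.load('pics/s7.npy',allow_pickle=True).item()
f=lambda u,v:(206+u/4.8-.4,110+v/4.8-.4)
L=plane(i,[f(35,330),f(465,335),f(245,108)],.042,s)[:,:2]; print('stand corners',L,'mid',(L[0]+L[1])/2,np.linalg.norm(L[0]-L[1]))
print('hole',plane(i,[f(244.5,325)],.042,s)[0,:2])
zb=s['position'][2]-.115
B=plane(i,[f(247,370)],zb,s)[0];print('bottom wrist',B)
g=lambda u,v:(266+(u-480)/8-.4,129+v/8-.4)
b=plane(j,[g(635,402)],zb)[0];print('bottom scene',b)
a=ray(i,[f(247,370)],s);c=ray(j,[g(635,402)]);print('tri',tri([(a[0],a[1][0]),(c[0],c[1][0])]))
E
```

```text
stand corners [[ 0.50760576 -0.1154132 ]
 [ 0.47743592 -0.2075472 ]
 [ 0.54040203 -0.17533334]] mid [ 0.49252084 -0.1614802 ] 0.0969478901242766
hole [ 0.49454852 -0.16079236]
bottom wrist [ 0.49117935 -0.16031064  0.06817821]
bottom scene [ 0.49748216 -0.16648454  0.06817821]
tri [ 0.49243666 -0.16046594  0.07222557]
```

jog_arm --moves '[0.003,0.002,0.03,0,0,0,-1,0.003,0.002,0.06,0,0,0,-1,0.003,0.002,0.09,0,0,0,-1,0.003,0.002,0.11,0,0,0,-1,0.003,0.002,0.13,0,0,0,-1,0.003,0.002,0.15,0,0,0,-1,0.003,0.002,0.15,0,0,0,-1,0.003,0.002,0.15,0,0,0,-1]'

```text
time: 30.65
position: [0.494, -0.1618, 0.1378]
tool_rot: [3.105, -0.476, 0.001]
ft_force: [0.5, 0.4, -0.7]
grip_width: 0.105
grip_force: 25.0
```

```bash
python3 - <<'E'
from h import *
rep();print(ctrl.get_state()['position'])
E
```

```text
t 30.65 tip 0.1064 lat -0.2838 und 0.1100 F ax 0.31 lat 0.53 z -0.75 yaw -17.42 z [ 3.e-04 -2.e-04 -1.e+00] 0.10508089408748283
[ 0.49398918 -0.16176763  0.13782876]
```

In the hole with no contact. I'll lower to the floor in small steps.

jog_arm --moves '[0,0,0.01,0,0,0,-1,0,0,0.02,0,0,0,-1,0,0,0.03,0,0,0,-1,0,0,0.036,0,0,0,-1,0,0,0.042,0,0,0,-1,0,0,0.047,0,0,0,-1,0,0,0.05,0,0,0,-1,0,0,0.05,0,0,0,-1]'

```text
time: 31.65
position: [0.4938, -0.1617, 0.1226]
tool_rot: [3.105, -0.476, -0.0]
ft_force: [0.8, -0.5, -0.7]
grip_width: 0.109
grip_force: 25.0
```

jog_arm --moves '[0,0,0.001,0,0,0,-1,0,0,0.002,0,0,0,-1,0,0,0.003,0,0,0,-1,0,0,0.004,0,0,0,-1,0,0,0.005,0,0,0,-1,0,0,0.006,0,0,0,-1,0,0,0.007,0,0,0,-1,0,0,0.007,0,0,0,-1]'

```text
time: 32.65
position: [0.494, -0.1618, 0.1208]
tool_rot: [3.105, -0.476, 0.0]
ft_force: [-0.7, -0.5, 1.5]
grip_width: 0.108
grip_force: 25.0
```

The floor is felt (Fz −0.7 → +1.5 N), so release and then retreat straight up.

jog_arm --moves '[0,0,0,0,0,0,0,0,0,0,0,0,0,0,0,0,0,0,0,0,0,0,0,0,0,0,0,0,0,0,0,0,0,0,0,0,0,0,0,0,0,0,0,0,0,0,0,0,0,0,0,0,0,0,0,0]'

```text
time: 33.65
position: [0.4938, -0.1618, 0.1205]
tool_rot: [3.105, -0.476, 0.0]
ft_force: [-0.8, -0.4, 0.3]
grip_width: 0.501
grip_force: 0.0
```

jog_arm --moves '[0,0,-0.03,0,0,0,0,0,0,-0.1,0,0,0,0,0,0,-0.2,0,0,0,0,0,0,-0.3,0,0,0,0,0,0,-0.38,0,0,0,0,0,0,-0.45,0,0,0,0,0,0,-0.45,0,0,0,0,0,0,-0.45,0,0,0,0]'

```text
time: 34.65
position: [0.4934, -0.1616, 0.2549]
tool_rot: [-3.105, 0.476, 0.001]
ft_force: [0.2, 0.5, -0.5]
grip_width: 0.499
grip_force: 0.0
```

```bash
python3 - <<'E'
from h import *
rep()
j=ctrl.get_image('scene')
cv2.imwrite('pics/s8.png',cv2.resize(j['pixels'][90:240,140:340,::-1],(800,600),interpolation=cv2.INTER_CUBIC))
E
```

```text
t 34.65 tip 0.1058 lat -0.2839 und 0.2271 F ax 0.04 lat 0.54 z -0.53 yaw -17.42 z [-8.e-04  1.e-04 -1.e+00] 0.4994558151220965
```

View pics/s8.png

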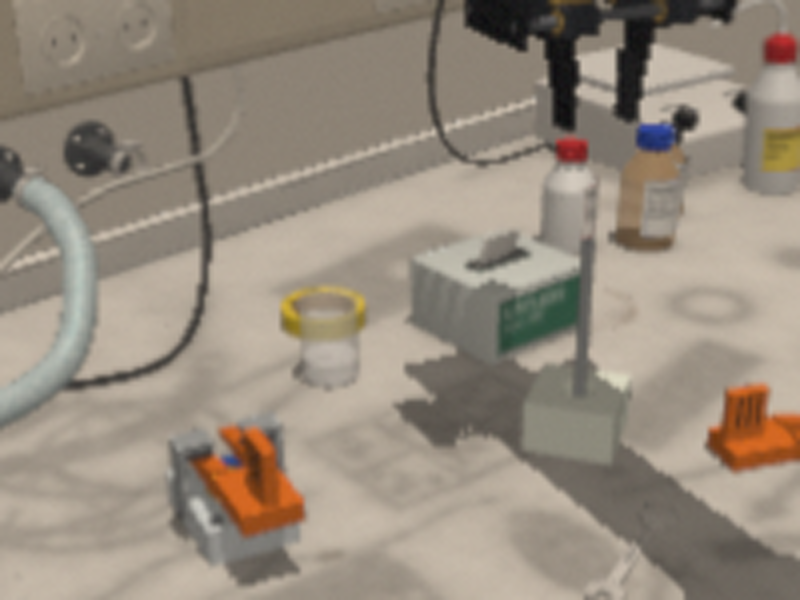

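The tube stands in the stand (top at (588,240), mouth at (580,393)). The fork is still wedged, and the gripper is clear of everything. Handing in.

```bash
python3 -c "
from bench import ctrl
print(ctrl.close_job())"
```

```text
the job is handed in; nothing more can be done
None
```

The job is handed in at 34.65 s of the 72 s allowed: the fork went firm at about 12 N push and stayed wedged, the tube drew out without catching, and it stands in the white stand with the gripper clear; I never moved near the beaker or the bottle.

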